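Plug the cordless table lamp into its spring-clamp base

TASK

Draw the little cordless lamp up out of its charging dock and slide its rod down into the bore of the brass lamp base, past the spring plunger in the side, until the foot of the rod rests on the stop inside and the plunger has sprung into the rod's groove. How deep the stop lies is not known, so feel for it and push gently, never hard (well under 45 N); then let go with the lamp standing upright, and leave everything else on the table where it is.

Things in the scene. Friction and masses are not known exactly. Their poses are not given: they have to be found in the camera images.
- lamp_cap (a point): centre of the lamp's cap, where it is held: a plain upright brass cylinder 30 mm across and 42 mm tall on top of the lamp's shade. This point is 156 mm above the rod's foot end and 21 mm below the lamp's top; z up along the rod. The lamp starts upright in the dock
- lamp: the lamp, one rigid piece, 0.11 to 0.2 kg, 177 mm tall: a round brass rod 16 mm across, a white conical shade round it (80 mm across at its lower rim, 98 mm above the foot end; 44 mm across at its top, 135 mm above the foot end), and the cap above the shade. Origin at the centre of the rod's foot end, z up along the rod
- lamp_foot (a point): centre of the foot end (lowest point) of the lamp's rod, z up along the rod. The rod's last 12 mm taper to 9 mm across; a ring groove 3 mm deep runs round the rod from 26.5 to 35 mm above this point, square at its lower edge, sloping at its upper
- dock: charging dock, a black block 90 x 70 x 50 mm, fixed; origin at the centre of its underside. A round hole in the middle of its top, 17 mm across and 40 mm deep, holds the lamp's rod loosely (foot end 10 mm above the table)
- lamp_base: brass lamp base, fixed: a round foot 130 mm across, 18 mm tall, an upright square column 34 mm wide in its middle; origin at the centre of its underside, z up. A spring plunger points into the column from its +x side; its steel housing and knob stick out there to 53 mm from the axis
- bore_mouth (a point): top of the column's square bore (18 mm wide, flared to 28 mm in the top 7 mm), on its axis, 100 mm above the table; z up. In the bore a flat steel stop bears the foot end. Stop and plunger are one clamp, set by hand to an unmeasured height: stop 23 to 49 mm above the table, plunger axis 29 mm above the stop
- plunger (a joint): how far the spring plunger is pushed back, in m: 0 with the bore empty, 0.0024 to 0.0045 while plain rod passes, under 0.001 again once its nose (sloping above, flat below) has sprung into the groove, 1 mm before the foot end meets the stop. Spring 520 N/m, 2.6 N at 0; pushing the rod past takes up to about 10 N, and half-way in it stays stuck; the stop is hard
- mug: white mug standing on the saucer, 76 mm across, 95 mm tall; loose, to be left alone; origin at the centre of its underside
- saucer: white saucer under the mug, 140 mm across, 14 mm tall; loose, to be left alone; origin at the centre of its underside
- vase: glass vase with roses, 100 mm across, about 240 mm tall with the flowers; loose, to be left alone; origin at the centre of its underside
- remote: black remote control lying flat, 170 x 44 x 18 mm; loose, to be left alone; origin at the centre of its underside
- candle_jar: amber glass candle jar with a wooden lid, 68 mm across, 85 mm tall; loose, to be left alone; origin at the centre of its underside
- glasses_case: blue fabric spectacles case, 155 x 55 x 35 mm; loose, to be left alone; origin at the centre of its underside
- book: book lying flat, 200 x 135 x 26 mm; loose, to be left alone; origin at the centre of its underside
- sweet_tin: round flat tin, 94 mm across, 50 mm tall; loose, to be left alone; origin at the centre of its underside
Things that resemble listed ones, but are neither listed nor needed, are in the scene too. Leave any red or turquoise look-alike of the lamp_base alone.

How it is judged:
By the outcome, as a careful person would: the job done as asked, in the order asked, and still so for the second after the job is handed in, with the robot touching nothing.
It also fails if it takes over 43 s, if anything falls off the work surface, if the arm or the gripper's body presses on something with over 40 N, if the wrist force passes 120 N, or if a joint passes its speed limit or range.

ROBOT

A 7-joint arm with a two-finger parallel gripper is mounted at the origin on the work surface. World frame = base frame: x ahead of the robot, y to its left, z up, the work surface at z = 0. Lengths are in m, angles in rad, forces in N, time in s.
With the tool pointing down it reaches from about 0.425 to 1.025 m from the base axis. Payload 9.4 kg.
Tool frame: the origin (TCP) lies at the very end of the fingers, on their centre line; the grasp point (between the pads) lies 19 mm behind it; y points along the fingers, x is the direction in which the jaws open and shut, and the axes are right-handed (so a half turn about y gives the same grasp; the last joint's range is limited). The gripper opens to 85 mm and grips with 20 to 120 N. Pads are 22 mm wide; open, the fingers measure 114 mm over their backs; the gripper's body (76 mm by 85 mm) begins 54 mm behind the grasp point. The pads swing forward as they close: fully open they stand 13 mm farther back than shut.
Start: joints at [1.132, 0.599, -0.003, 1.599, 0.002, 0.943, -0.08], TCP at [0.257, -0.678, 0.211] pointing down, gripper open.
Joint ranges: [-2.57, 2.57], [-0.35, 1.97], [-1.29, 1.29], [0.11, 2.56], [-1.05, 4.19], [0.11, 1.86], [-2.63, 2.63]. Speed limits (rad/s): [2.22, 2.22, 3.01, 3.01, 3.14, 3.14, 3.14].

INTERFACE

Orientations are given as a 3x3 rotation matrix whose columns are the frame's x, y, z axes.
In Python, from plant import ctrl, get_image gives the robot as it stands. The module is installed in compiled form; this text tells all that it offers.
- The arm moves only by the tool drive_tool, never from a script. Its argument "motion" is a list of rows, each a list of 5 numbers: the shift along the world's x, y, z in mm, then the turn about the world's z in degrees, then the closure, from 0 (fully open) to 1 (shut). In form: [[x, y, z, yaw, jaw], ...]. A call has exactly 8 rows; each row shifts and turns the pose as measured when the row begins; what a row does not reach is not made up. A row lasts 1/8 s, in which the tool goes at most 62.5 mm and 10.7 degrees, less where a joint would pass 70% of its speed; a pose out of reach is approached as far as the arm can. A call is refused whole if a number of a shift passes 62.5 or a number of a turn 10.7, either way. A call with a gripper value outside its range is refused whole. The fingers move at their own pace and stop on an object; "squeeze" is the grip in N (left out, the last holds). Time passes only in rows, so rows that do not move let the fingers close, or fill a call up. It gives the time, the measured TCP pose, the force and the opening at its end, in the units of the state.
- ctrl.state(): the state, without advancing time (a new reading comes with each control period).
- get_image(name): name is "scene" or "side" or "wrist"; returns a dict with "frame" (400x640x3 uint8, red, green, blue), "range_z" (400x640 float32, m along the optical axis (not along the pixel's ray), 0 where there is no reading), "fx", "fy", "cx", "cy" (pixels), "D" ([k1, k2, p1, p2, k3] as OpenCV has them; the pictures are not rectified), "R" (3x3) and "t" (3): a world point X has camera coordinates R X + t. Camera axes: x right, y down, z forward; pixel columns grow to the right and rows downward; lengths in m; the calibration is good to about 2 mm. A picture is of the moment at which its call begins.
- ctrl.finish_job(): hands the job in, once; it reports no verdict.
The state is a dict: "time": time; "q": joint angles; "joint_velocities": joint speeds; "effort": joint torques, N m; "tcp_pos": TCP position; "orientation": TCP orientation; "ft_force": force on the tool from outside, world axes, zero at the start; "wrist_torque": the same for the moment, N m; "width": opening from 0.0 (shut) to 1.0 (fully open).
Only numpy, scipy, OpenCV 4.12 (cv2) and the standard library are available. Lean on these libraries where they do the work, as an engineer would, in place of code of your own. Each camera call takes 0.05 s, during which the arm holds its last target. There are 200 camera calls.

## Working session

There is one attempt and no reset: what is moved stays moved. The work goes in short steps, Python scripts to look and compute and a tool call to move; the robot and the scene stay as the last step left them, time stands still between calls to the robot, and variables do not carry over. Pictures are saved under pics/ and viewed, about 8 in all and at most 12, crops included, and the job is handed in when it is done.

Besides the shell and the picture viewer there is one more tool, called after "Emit:" by a JSON object that holds its "fn" and its "kwargs". drive_tool: Moves the arm, as the interface text tells. Its arguments: {"type":"object","properties":{"motion":{"type":"array"},"squeeze":{"type":"number"}},"required":["motion"]}

```bash
mkdir -p pics
cat > h.py <<'E'
import numpy as np, cv2
from plant import ctrl, get_image
def cloud(im):
    K=np.array([[im['fx'],0,im['cx']],[0,im['fy'],im['cy']],[0,0,1]])
    h,w=im['range_z'].shape
    u,v=np.meshgrid(np.arange(w),np.arange(h))
    p=cv2.undistortPoints(np.stack([u,v],-1).reshape(-1,1,2).astype(np.float64),K,np.array(im['D'],float)).reshape(h,w,2)
    z=im['range_z'].astype(float)
    c=np.dstack([p*z[...,None],z])
    X=(c-np.array(im['t']))@np.array(im['R'])
    X[z<=0]=np.nan
    return X
def grab(n):
    im=get_image(n); return im,cloud(im)
def save(a,f,s=1):
    a=cv2.cvtColor(np.ascontiguousarray(a),cv2.COLOR_RGB2BGR)
    if s!=1:a=cv2.resize(a,None,fx=s,fy=s,interpolation=cv2.INTER_CUBIC)
    cv2.imwrite(f,a)
E
python3 - <<'E'
from h import *
import pickle
d={}
for n in('scene','side'):
    im,X=grab(n); save(im['frame'],f'pics/{n}0.png'); d[n]=(im,X)
    print(n,-np.array(im['R']).T@im['t'],np.array(im['R'])[2],im['fx'])
pickle.dump(d,open('d0.pkl','wb'))
s=ctrl.state();print(s['time'],s['tcp_pos'],s['orientation'],s['ft_force'],s['width'])
E
```

```text
scene [1.23821754 0.53901323 1.00146008] [-0.56022677 -0.41915354 -0.71446223] 453.18155600443885
side [0.23406573 0.78197319 0.96921112] [ 0.23912962 -0.66105764 -0.71121011] 372.7666620787224
0.1 [ 0.25646951 -0.67766035  0.20979033] [[ 3.54027426e-01 -5.96946998e-04  9.35234850e-01]
 [-9.35233992e-01  1.27192647e-03  3.54027912e-01]
 [-1.40088586e-03 -9.99999013e-01 -1.07988271e-04]] [-0.0601539  -0.19886797 -0.21346155] 0.9982591522057727
```

View pics/scene0.png

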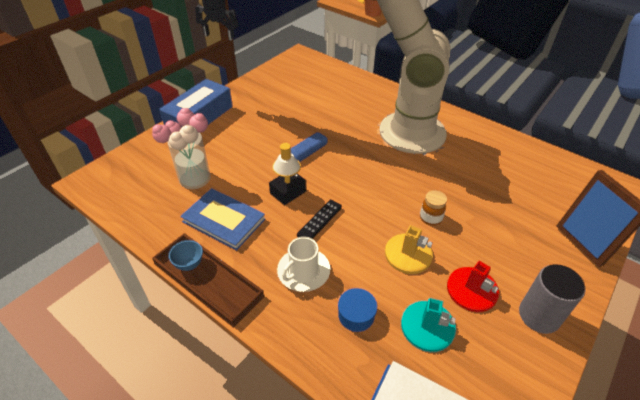

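View pics/side0.png

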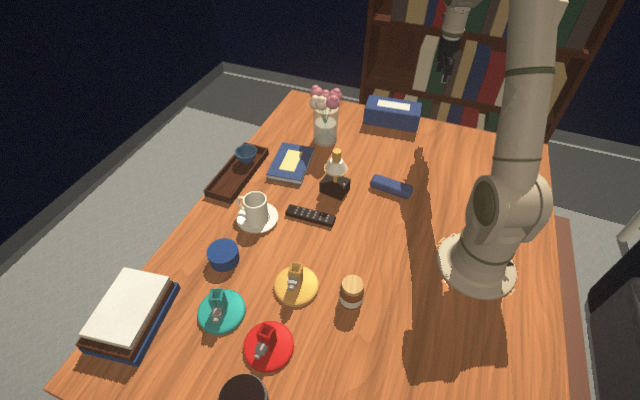

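The scene view shows the lamp in its black dock at about (287,170). There are three base-like things: brass at (410,250), red at (473,287) and turquoise at (430,325). Brass/yellow fits the description and the other two are the decoys. The side view agrees, with the lamp at (337,170) and the brass base at (296,285). Next I'll measure both and view one crop.

Run:
```python
from h import *
import pickle
d=pickle.load(open('d0.pkl','rb'))
cr=[]
for n,b,l in(('scene',(380,220,450,280),(260,135,315,210)),('side',(268,255,325,312),(312,140,362,205))):
    im,X=d[n]
    for nm,(x0,y0,x1,y1) in(('base',b),('lamp',l)):
        P=X[y0:y1,x0:x1].reshape(-1,3); C=im['frame'][y0:y1,x0:x1].reshape(-1,3).astype(int)
        if nm=='base': bands=[(.012,.023,'foot'),(.094,.106,'mouth'),(.04,.09,'col')]
        else: bands=[(.044,.056,'dock'),(.15,.182,'cap'),(.183,.192,'top'),(.108,.145,'shade')]
        for a,c,t in bands:
            m=(P[:,2]>a)&(P[:,2]<c)
            Q=P[m]
            if len(Q)>2: 
                r=cv2.minEnclosingCircle(Q[:,:2].astype(np.float32))
                print(n,nm,t,m.sum(),Q.mean(0).round(4),'mm',Q.min(0).round(3),Q.max(0).round(3),'circ',np.round(r[0],4),round(r[1],4))
                if t in('dock','mouth'):
                    print('   rect',cv2.minAreaRect(Q[:,:2].astype(np.float32)*1000))
    f=im['frame']
    x0,y0,x1,y1=b; cr.append(cv2.resize(f[y0:y1,x0:x1],(390,390),interpolation=cv2.INTER_CUBIC))
save(np.hstack(cr),'pics/c1.png')
# plunger grey pixels
for n,b in(('scene',(380,220,450,280)),('side',(268,255,325,312))):
    im,X=d[n];x0,y0,x1,y1=b
    P=X[y0:y1,x0:x1].reshape(-1,3);C=im['frame'][y0:y1,x0:x1].reshape(-1,3).astype(int)
    m=(C.max(1)-C.min(1)<35)&(C.max(1)>70)&(P[:,2]>.03)
    print(n,'steel',m.sum(),np.nanmean(P[m],0),np.nanmedian(P[m],0))
```

```text
scene base foot 977 [0.4998 0.2719 0.0162] mm [0.335 0.205 0.012] [0.555 0.395 0.023] circ [0.4476 0.2948] 0.1136
scene base mouth 64 [0.489  0.2685 0.0972] mm [0.471 0.253 0.094] [0.509 0.286 0.101] circ [0.4913 0.2687] 0.0207
   rect ((489.41583251953125, 268.5927429199219), (35.96540832519531, 30.99985694885254), 9.402676582336426)
scene base col 336 [0.4961 0.283  0.0715] mm [0.472 0.254 0.041] [0.512 0.321 0.09 ] circ [0.4932 0.2872] 0.0363
scene lamp dock 412 [ 0.5232 -0.1414  0.0485] mm [ 0.471 -0.189  0.044] [ 0.564 -0.105  0.056] circ [ 0.5159 -0.1454] 0.0562
   rect ((515.4522094726562, -146.32742309570312), (74.1436538696289, 92.2411880493164), 82.11592864990234)
scene lamp cap 89 [ 0.524  -0.1395  0.167 ] mm [ 0.51  -0.159  0.15 ] [ 0.533 -0.13   0.182] circ [ 0.5189 -0.1452] 0.0149
scene lamp top 57 [ 0.516  -0.146   0.1855] mm [ 0.502 -0.16   0.183] [ 0.532 -0.133  0.189] circ [ 0.5164 -0.1475] 0.0159
scene lamp shade 397 [ 0.5293 -0.1335  0.1254] mm [ 0.477 -0.188  0.108] [ 0.558 -0.103  0.145] circ [ 0.5167 -0.1457] 0.0428
side base foot 1012 [0.4829 0.2812 0.0174] mm
[... 474 characters left out ...]
[ 0.563 -0.102  0.056] circ [ 0.5128 -0.1442] 0.0568
   rect ((513.700439453125, -145.71609497070312), (73.58656311035156, 92.71696472167969), 80.49870300292969)
side lamp cap 65 [ 0.511  -0.136   0.1661] mm [ 0.499 -0.15   0.15 ] [ 0.527 -0.129  0.182] circ [ 0.5129 -0.1424] 0.0143
side lamp top 48 [ 0.5134 -0.144   0.187 ] mm [ 0.499 -0.16   0.183] [ 0.528 -0.132  0.191] circ [ 0.5142 -0.1447] 0.0158
side lamp shade 280 [ 0.509  -0.1271  0.1256] mm [ 0.474 -0.17   0.108] [ 0.555 -0.104  0.145] circ [ 0.514  -0.1442] 0.0412
scene steel 85 [0.48957115 0.29925927 0.07808871] [0.48956753 0.29859494 0.07901415]
side steel 101 [0.48006681 0.30479278 0.07950228] [0.47931342 0.30488748 0.08091671]
```

View pics/c1.png

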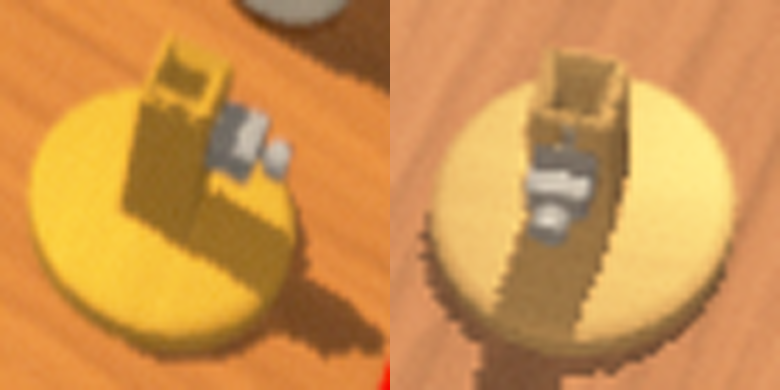

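The crop confirms the brass base: square column, with the steel plunger sticking out towards world +y. The base axis is at about (0.489, 0.270) and the lamp at about (0.515, -0.146). I'm moving now, going up first and then over.

Emit:
{"fn": "drive_tool", "kwargs": {"motion": [[0,0,60,0,0],[0,0,60,0,0],[26,53,0,0,0],[26,53,0,0,0],[26,53,0,0,0],[26,53,0,0,0],[26,53,0,0,0],[26,53,0,0,0]], "squeeze": 30}}

```text
time: 1.1
tcp_pos: [0.4116, -0.3524, 0.3292]
orientation: [[0.347, -0.004, 0.938], [-0.938, 0.005, 0.347], [-0.006, -1.0, -0.002]]
ft_force: [1.2, 0.4, -0.1]
width: 0.995
```

Emit:
{"fn": "drive_tool", "kwargs": {"motion": [[26,53,0,0,0],[26,53,0,0,0],[26,53,0,0,0],[24,46,0,0,0],[0,0,0,0,0],[0,0,0,0,0],[0,0,0,0,0],[0,0,0,0,0]]}}

```text
time: 2.1
tcp_pos: [0.5153, -0.1378, 0.3283]
orientation: [[0.35, -0.005, 0.937], [-0.937, 0.005, 0.35], [-0.007, -1.0, -0.003]]
ft_force: [0.2, -0.0, 1.3]
width: 1.002
```

Run:
```python
from h import *
im,X=grab('wrist'); save(im['frame'],'pics/w2.png')
P=X.reshape(-1,3); s=ctrl.state(); print(s['tcp_pos'],s['width'],s['q'])
near=np.hypot(P[:,0]-.515,P[:,1]+.146)<.07
for a,c in((.044,.056),(.108,.13),(.15,.18),(.183,.195)):
    Q=P[near&(P[:,2]>a)&(P[:,2]<c)]
    if len(Q)>3: r=cv2.minEnclosingCircle(Q[:,:2].astype(np.float32)); print(a,len(Q),Q.mean(0).round(4),np.round(r[0],4),round(r[1],4))
```

```text
[ 0.51530363 -0.13785797  0.32824072] 0.9962941657420893 [ 0.32078959  0.2554299  -0.20659734  1.87513249  0.05524067  1.02291397
 -1.12134054]
0.044 385 [ 0.5464 -0.1446  0.0498] [ 0.5126 -0.1459] 0.0555
0.108 1159 [ 0.5202 -0.1433  0.1167] [ 0.5117 -0.1461] 0.0417
0.15 110 [ 0.5227 -0.1409  0.1661] [ 0.5152 -0.1444] 0.0145
0.183 514 [ 0.5125 -0.1459  0.1866] [ 0.5119 -0.146 ] 0.015
```

View pics/w2.png

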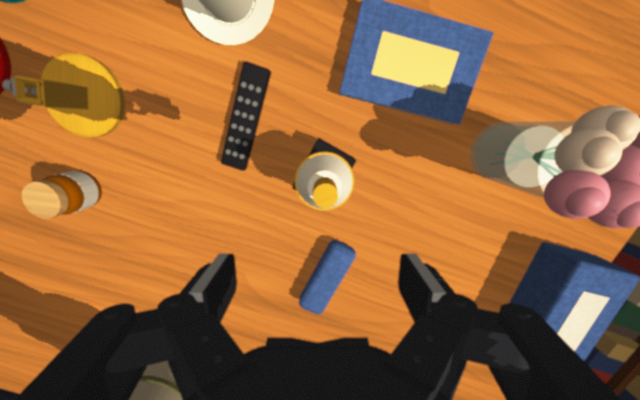

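The wrist view shows the lamp cap at (325,190) and the base at (80,90), and nothing stands close to the lamp. The lamp axis is at about (0.513, -0.1455). I'll descend to TCP z ≈ 0.150.

Emit:
{"fn": "drive_tool", "kwargs": {"motion": [[-2,-8,0,0,0],[0,0,-50,0,0],[0,0,-50,0,0],[0,0,-40,0,0],[0,0,-25,0,0],[0,0,-10,0,0],[0,0,0,0,0],[0,0,0,0,0]]}}

```text
time: 3.15
tcp_pos: [0.5132, -0.1534, 0.1512]
orientation: [[0.343, 0.001, 0.939], [-0.939, 0.002, 0.343], [-0.002, -1.0, 0.001]]
ft_force: [0.1, -0.1, -0.8]
width: 0.997
```

Run:
```python
from h import *
im,X=grab('wrist'); save(im['frame'],'pics/w3.png')
P=X.reshape(-1,3)
for n in('scene','side','wrist'):
    im,X=grab(n);P=X.reshape(-1,3)
    near=np.hypot(P[:,0]-.515,P[:,1]+.146)<.02
    Q=P[near&(P[:,2]>.183)&(P[:,2]<.192)]
    if len(Q)>3: r=cv2.minEnclosingCircle(Q[:,:2].astype(np.float32)); print(n,len(Q),Q.mean(0).round(4),np.round(r[0],4),round(r[1],4))
```

```text
scene 54 [ 0.5159 -0.1457  0.1856] [ 0.5171 -0.1471] 0.0154
side 6 [ 0.5252 -0.1413  0.1867] [ 0.5244 -0.1423] 0.0054
wrist 2312 [ 0.5134 -0.1462  0.1865] [ 0.5123 -0.1467] 0.0152
```

Emit:
{"fn": "drive_tool", "kwargs": {"motion": [[0,4,0,0,0],[0,3,0,0,0],[0,0,0,0,0],[0,0,0,0,0],[0,0,0,0,0],[0,0,0,0,0],[0,0,0,0,0],[0,0,0,0,0]]}}

```text
time: 4.35
tcp_pos: [0.5134, -0.1456, 0.1518]
orientation: [[0.344, 0.002, 0.939], [-0.939, 0.002, 0.344], [-0.001, -1.0, 0.002]]
ft_force: [0.1, -0.8, -0.6]
width: 1.0
```

Emit:
{"fn": "drive_tool", "kwargs": {"motion": [[0,0,0,0,0.4],[0,0,0,0,0.7],[0,0,0,0,1],[0,0,0,0,1],[0,0,0,0,1],[0,0,0,0,1],[0,0,0,0,1],[0,0,0,0,1]], "squeeze": 50}}

```text
time: 5.35
tcp_pos: [0.5137, -0.1457, 0.1521]
orientation: [[0.344, 0.003, 0.939], [-0.939, 0.001, 0.344], [-0.0, -1.0, 0.003]]
ft_force: [0.2, 0.4, 2.0]
width: 0.327
```

Emit:
{"fn": "drive_tool", "kwargs": {"motion": [[0,0,6,0,1],[0,0,14,0,1],[0,0,20,0,1],[0,0,30,0,1],[0,0,30,0,1],[0,0,25,0,1],[0,0,5,0,1],[0,0,0,0,1]]}}

```text
time: 6.35
tcp_pos: [0.5118, -0.1449, 0.2899]
orientation: [[0.344, 0.002, 0.939], [-0.939, 0.002, 0.344], [-0.001, -1.0, 0.003]]
ft_force: [0.2, 0.4, -1.6]
width: 0.325
```

Emit:
{"fn": "drive_tool", "kwargs": {"motion": [[-1,30,0,0,1],[-3,55,0,0,1],[-3,55,0,0,1],[-3,55,0,0,1],[-3,55,0,0,1],[-3,55,0,0,1],[-3,55,0,0,1],[-2,30,0,0,1]]}}

```text
time: 7.35
tcp_pos: [0.4843, 0.2527, 0.281]
orientation: [[0.337, -0.011, 0.941], [-0.941, -0.0, 0.337], [-0.003, -1.0, -0.011]]
ft_force: [-0.1, -1.0, -1.5]
width: 0.327
```

Emit:
{"fn": "drive_tool", "kwargs": {"motion": [[0,15,0,0,1],[0,0,0,0,1],[0,0,0,0,1],[0,0,0,0,1],[0,0,0,0,1],[0,0,0,0,1],[0,0,0,0,1],[0,0,0,0,1]]}}

```text
time: 8.35
tcp_pos: [0.4843, 0.2641, 0.2788]
orientation: [[0.335, -0.014, 0.942], [-0.942, -0.004, 0.334], [-0.001, -1.0, -0.015]]
ft_force: [-0.2, 0.3, -0.8]
width: 0.326
```

Run:
```python
from h import *
import pickle
d={}
out=[]
for n in('scene','side','wrist'):
    im,X=grab(n); d[n]=(im,X)
    if n!='wrist':
        K=np.array([[im['fx'],0,im['cx']],[0,im['fy'],im['cy']],[0,0,1]])
        p,_=cv2.projectPoints(np.array([[.489,.270,.14]]),cv2.Rodrigues(np.array(im['R']))[0],np.array(im['t']),K,np.array(im['D'],float))
        u,v=p.ravel().astype(int); print(n,u,v)
        out.append(cv2.resize(im['frame'][max(v-60,0):v+60,u-60:u+60],(390,390),interpolation=cv2.INTER_CUBIC))
save(np.hstack(out),'pics/c4.png'); save(d['wrist'][0]['frame'],'pics/w4.png')
pickle.dump(d,open('d4.pkl','wb'))
s=ctrl.state(); print(s['time'],s['tcp_pos'],s['orientation'][:,1],s['ft_force'],s['q'])
```

```text
scene 416 220
side 293 258
8.5 [0.48424899 0.26423518 0.27876484] [-0.01445462 -0.00393463 -0.99988779] [-0.15921205 -0.70128814 -1.91832306] [-0.33490754  0.34171661 -0.3530354   1.89331741  0.13620513  0.94445238
 -1.98026928]
```

View pics/c4.png

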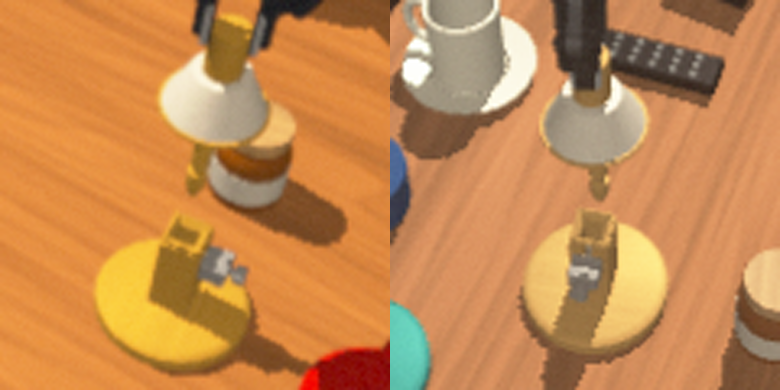

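The lamp hangs upright just above the column in both crops, about 45 mm up. The foot is at crop (195,185) left and (600,185) right. The bore mouth is at (185,235) left and (595,220) right. Next I'll measure the rod-to-mouth offset per camera.

Run:
```python
from h import *
import pickle
d=pickle.load(open('d4.pkl','rb')); d0=pickle.load(open('d0.pkl','rb'))
A=[];b=[]
for n in('scene','side'):
    im,X=d[n]; P=X.reshape(-1,3)
    cam=-np.array(im['R']).T@im['t']
    near=np.hypot(P[:,0]-.487,P[:,1]-.268)<.035
    rod=P[near&(P[:,2]>.150)&(P[:,2]<.225)&(np.hypot(P[:,0]-.487,P[:,1]-.268)<.018)]
    top=P[near&(P[:,2]>.094)&(P[:,2]<.104)]
    v=np.array([.487,.268])-cam[:2]; v/=np.linalg.norm(v); l=np.array([-v[1],v[0]])
    r=rod[:,:2]@l; m=top[:,:2]@l
    mc=np.array(cv2.minAreaRect((top[:,:2]*1000).astype(np.float32))[0])/1000
    top0=d0[n][1].reshape(-1,3); top0=top0[(np.hypot(top0[:,0]-.487,top0[:,1]-.268)<.035)&(top0[:,2]>.094)&(top0[:,2]<.104)]
    mc0=np.array(cv2.minAreaRect((top0[:,:2]*1000).astype(np.float32))[0])/1000
    print(n,len(rod),len(top),'rodmean',rod.mean(0).round(4),'lat',l.round(2),'rod',round((r.min()+r.max())/2,4),round(np.ptp(r),4),'mouth',round((m.min()+m.max())/2,4),round(np.ptp(m),4),mc,mc0,'foot z',rod[:,2].min())
    A.append(l); b.append((mc+mc0)@l/2-(r.min()+r.max())/2)
    rc=rod[:,:2].mean(0)+v*.0065; print('  rod centre',rc.round(4),'diff',(mc0-rc).round(4))
    sh=P[(np.hypot(P[:,0]-.487,P[:,1]-.268)<.05)&(P[:,2]>.235)&(P[:,2]<.275)]
    q=sh[:,:2]@l; print('  shade lat',round((q.min()+q.max())/2,4),len(sh))
print('shift',np.linalg.solve(np.array(A),np.array(b)))
im,X=d['wrist'];P=X.reshape(-1,3)
top=P[(np.hypot(P[:,0]-.487,P[:,1]-.268)<.035)&(P[:,2]>.094)&(P[:,2]<.104)]; print('wrist top',len(top),top.mean(0) if len(top) else '')
```

```text
scene 77 70 rodmean [0.489  0.2641 0.1721] lat [ 0.34 -0.94] rod -0.0824 0.0151 mouth -0.0862 0.0353 [0.49009329 0.26872519] [0.4894158  0.26859271] foot z 0.1500347738016529
  rod centre [0.4829 0.2619] diff [0.0065 0.0067]
  shade lat -0.0829 626
side 46 87 rodmean [0.4805 0.2679 0.167 ] lat [0.9  0.44] rod 0.5497 0.0137 mouth 0.5572 0.0365 [0.48781754 0.26976569] [0.48784314 0.26986774] foot z 0.15084868182667038
  rod centre [0.4833 0.2621] diff [0.0045 0.0078]
  shade lat 0.5507 625
shift [0.00491577 0.00614361]
wrist top 104 [0.49957595 0.27410361 0.09824969]
```

Emit:
{"fn": "drive_tool", "kwargs": {"motion": [[3,3,0,0,1],[2,3,0,0,1],[0,0,-8,0,1],[0,0,-8,0,1],[0,0,-4,0,1],[0,0,0,0,1],[0,0,0,0,1],[0,0,0,0,1]]}}

```text
time: 9.5
tcp_pos: [0.4894, 0.2708, 0.2568]
orientation: [[0.335, -0.015, 0.942], [-0.942, -0.004, 0.335], [-0.001, -1.0, -0.016]]
ft_force: [-0.7, -0.4, -0.9]
width: 0.326
```

```bash
cat > m.py <<'E'
from h import *
import sys
A=[];b=[];out=[]
for n in('scene','side'):
    im,X=grab(n); P=X.reshape(-1,3)
    cam=-np.array(im['R']).T@im['t']
    rr=np.hypot(P[:,0]-.489,P[:,1]-.269)
    rod=P[(rr<.018)&(P[:,2]>.125)&(P[:,2]<.205)]
    hi=rod[rod[:,2]>.165]
    top=P[(rr<.035)&(P[:,2]>.094)&(P[:,2]<.102)]
    v=np.array([.489,.269])-cam[:2]; v/=np.linalg.norm(v); l=np.array([-v[1],v[0]])
    mc={'scene':np.array([.4894,.2686]),'side':np.array([.4878,.2698])}[n]
    r=rod[:,:2]@l
    rc=rod[:,:2].mean(0)+v*.0065
    print(n,len(rod),'rod',rod[:,2].min().round(4),'diff ctr',(mc-rc).round(4))
    A.append(l); b.append(mc@l-(r.min()+r.max())/2)
    K=np.array([[im['fx'],0,im['cx']],[0,im['fy'],im['cy']],[0,0,1]])
    p,_=cv2.projectPoints(np.array([[.489,.270,.11]]),cv2.Rodrigues(np.array(im['R']))[0],np.array(im['t']),K,np.array(im['D'],float))
    u,w=p.ravel().astype(int)
    out.append(cv2.resize(im['frame'][w-35:w+35,u-35:u+35],(390,390),interpolation=cv2.INTER_CUBIC))
print('shift',np.linalg.solve(np.array(A),np.array(b)).round(4))
save(np.hstack(out),sys.argv[1])
s=ctrl.state(); print(s['time'],s['tcp_pos'],np.array(s['orientation'])[:,1],s['ft_force'],s['wrist_torque'])
E
python3 m.py pics/c5.png
```

```text
scene 78 rod 0.1256 diff ctr [0.0017 0.0002]
side 42 rod 0.1262 diff ctr [0.0003 0.0011]
shift [ 0.0009 -0.0001]
9.6 [0.48937562 0.27078406 0.25687985] [-0.01519818 -0.00423849 -0.99987552] [-1.15917154  0.06362913 -2.27196298] [ 0.03447838 -0.02534107  0.05450041]
```

View pics/c5.png

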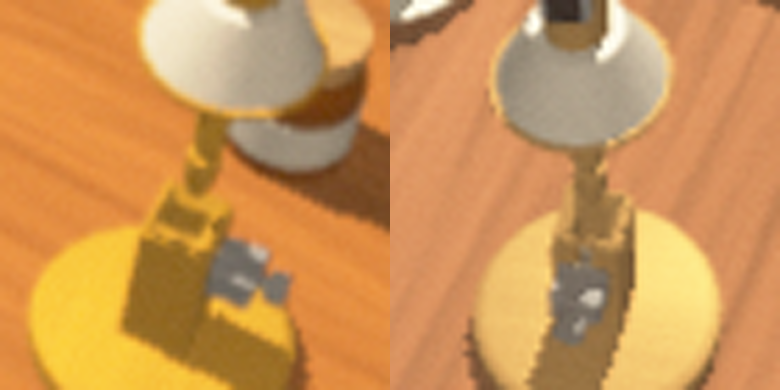

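Both crops show the rod just above the bore mouth and aligned to about 1 mm: rod tip (200,180) against mouth (188,212) on the left, and (590,210) on the right. I'll enter gently now.

Emit:
{"fn": "drive_tool", "kwargs": {"motion": [[1,0,0,0,1],[0,0,-5,0,1],[0,0,-5,0,1],[0,0,-5,0,1],[0,0,-5,0,1],[0,0,-5,0,1],[0,0,0,0,1],[0,0,0,0,1]]}}

```text
time: 10.6
tcp_pos: [0.4903, 0.2707, 0.2298]
orientation: [[0.335, -0.016, 0.942], [-0.942, -0.004, 0.335], [-0.001, -1.0, -0.016]]
ft_force: [-0.6, 0.5, -1.7]
width: 0.326
```

Emit:
{"fn": "drive_tool", "kwargs": {"motion": [[0,0,-3,0,1],[0,0,-3,0,1],[0,0,-3,0,1],[0,0,-3,0,1],[0,0,-2,0,1],[0,0,0,0,1],[0,0,0,0,1],[0,0,0,0,1]]}}

```text
time: 11.6
tcp_pos: [0.4906, 0.2705, 0.2152]
orientation: [[0.335, -0.015, 0.942], [-0.942, -0.004, 0.335], [-0.001, -1.0, -0.016]]
ft_force: [0.9, -0.7, -0.4]
width: 0.327
```

Emit:
{"fn": "drive_tool", "kwargs": {"motion": [[0,0,-2,0,1],[0,0,-2,0,1],[0,0,-2,0,1],[0,0,-2,0,1],[0,0,-2,0,1],[0,0,0,0,1],[0,0,0,0,1],[0,0,0,0,1]]}}

```text
time: 12.6
tcp_pos: [0.4913, 0.2704, 0.2054]
orientation: [[0.335, -0.013, 0.942], [-0.942, -0.004, 0.335], [-0.0, -1.0, -0.014]]
ft_force: [-0.0, -1.9, 2.3]
width: 0.324
```

Emit:
{"fn": "drive_tool", "kwargs": {"motion": [[0,0,-2,0,1],[0,0,-2,0,1],[0,0,-2,0,1],[0,0,-2,0,1],[0,0,0,0,1],[0,0,0,0,1],[0,0,0,0,1],[0,0,0,0,1]]}}

```text
time: 13.6
tcp_pos: [0.4911, 0.2703, 0.1966]
orientation: [[0.335, -0.014, 0.942], [-0.942, -0.005, 0.335], [-0.0, -1.0, -0.015]]
ft_force: [0.3, -1.2, 1.4]
width: 0.325
```

Emit:
{"fn": "drive_tool", "kwargs": {"motion": [[0,0,-1.5,0,1],[0,0,-1.5,0,1],[0,0,-1.5,0,1],[0,0,-1.5,0,1],[0,0,0,0,1],[0,0,0,0,1],[0,0,0,0,1],[0,0,0,0,1]]}}

```text
time: 14.6
tcp_pos: [0.4911, 0.2703, 0.1902]
orientation: [[0.335, -0.014, 0.942], [-0.942, -0.005, 0.335], [-0.0, -1.0, -0.014]]
ft_force: [-0.8, -0.7, 1.2]
width: 0.326
```

Emit:
{"fn": "drive_tool", "kwargs": {"motion": [[0,0,-1.5,0,1],[0,0,-1.5,0,1],[0,0,-1.5,0,1],[0,0,-1.5,0,1],[0,0,-1.5,0,1],[0,0,0,0,1],[0,0,0,0,1],[0,0,0,0,1]]}}

```text
time: 15.6
tcp_pos: [0.4934, 0.2713, 0.1857]
orientation: [[0.334, -0.008, 0.942], [-0.942, -0.002, 0.334], [-0.0, -1.0, -0.008]]
ft_force: [0.4, -1.4, 3.7]
width: 0.323
```

The tool moved only 4.5 mm of the 7.5 mm commanded, which suggests the stop at about 44 mm. I'll test with a small press in the last row.

Emit:
{"fn": "drive_tool", "kwargs": {"motion": [[0,0,0,0,1],[0,0,0,0,1],[0,0,0,0,1],[0,0,0,0,1],[0,0,0,0,1],[0,0,0,0,1],[0,0,-1,0,1],[0,0,-1,0,1]]}}

```text
time: 16.6
tcp_pos: [0.4946, 0.2719, 0.1854]
orientation: [[0.334, -0.005, 0.943], [-0.943, -0.001, 0.334], [-0.0, -1.0, -0.005]]
ft_force: [-1.6, -3.2, 13.9]
width: 0.326
```

```bash
python3 m.py pics/c6.png
python3 - <<'E'
from h import *
for n in('scene','side'):
    im,X=grab(n);P=X.reshape(-1,3)
    for a,b,r in((.187,.2,.02),(.20,.24,.018),(.142,.178,.042)):
        Q=P[(np.hypot(P[:,0]-.491,P[:,1]-.270)<r)&(P[:,2]>a)&(P[:,2]<b)]
        if len(Q)>3: print(n,a,len(Q),Q.mean(0).round(4),Q[:,2].min().round(4),Q[:,2].max().round(4),np.round(cv2.minEnclosingCircle(Q[:,:2].astype(np.float32))[0],4))
E
```

```text
scene 28 rod 0.1737 diff ctr [-0.0013 -0.0005]
side 76 rod 0.1752 diff ctr [0.0033 0.0006]
shift [0.0011 0.    ]
16.7 [0.49455551 0.27192784 0.18546181] [-0.00524865 -0.00133576 -0.99998533] [-2.10074564 -2.36654166 13.00742978] [-0.94197317  0.45548839 -0.02421909]
scene 0.187 41 [0.5058 0.2746 0.1932] 0.1873 0.1988 [0.4995 0.2729]
scene 0.2 107 [0.4974 0.2719 0.2163] 0.2 0.2226 [0.4947 0.2713]
scene 0.142 511 [0.5101 0.276  0.1597] 0.142 0.1779 [0.4926 0.2697]
side 0.187 23 [0.4859 0.2817 0.193 ] 0.1871 0.1999 [0.4893 0.2785]
side 0.2 32 [0.4832 0.2706 0.2149] 0.2011 0.2233 [0.4893 0.2689]
side 0.142 474 [0.482  0.2865 0.1583] 0.142 0.1779 [0.4912 0.2707]
```

View pics/c6.png

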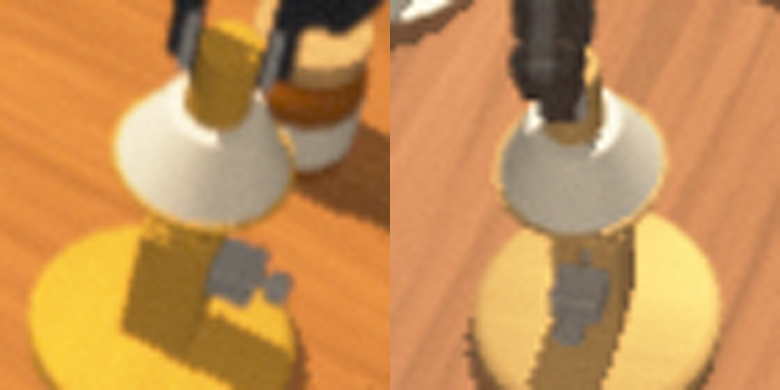

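Cap top is at about 0.2215, so the foot is at about 0.044. The z stayed firm as force rose to about 15 N, and the shade sits upright above the column in both crops. I'll relieve the sideways drift, then do a gentle upward tug to check that the plunger has latched.

Emit:
{"fn": "drive_tool", "kwargs": {"motion": [[-1.5,-0.5,0.3,0,1],[-1.5,-0.5,0,0,1],[0,0,0,0,1],[0,0,0,0,1],[0,0,0,0,1],[0,0,0,0,1],[0,0,0,0,1],[0,0,0,0,1]]}}

```text
time: 17.8
tcp_pos: [0.4919, 0.2708, 0.1857]
orientation: [[0.334, -0.005, 0.943], [-0.943, -0.001, 0.334], [-0.0, -1.0, -0.005]]
ft_force: [0.2, -2.0, 3.3]
width: 0.326
```

Emit:
{"fn": "drive_tool", "kwargs": {"motion": [[0,0,1,0,1],[0,0,1,0,1],[0,0,1,0,1],[0,0,0,0,1],[0,0,0,0,1],[0,0,0,0,1],[0,0,0,0,1],[0,0,0,0,1]]}}

```text
time: 18.8
tcp_pos: [0.4908, 0.2703, 0.1875]
orientation: [[0.334, -0.007, 0.942], [-0.943, -0.002, 0.334], [-0.0, -1.0, -0.008]]
ft_force: [-0.2, -1.1, -3.2]
width: 0.326
```

Emit:
{"fn": "drive_tool", "kwargs": {"motion": [[0,0,0.5,0,1],[0,0,0.5,0,1],[0,0,0.5,0,1],[0,0,0.5,0,1],[0,0,0.5,0,1],[0,0,0.5,0,1],[0,0,0.5,0,1],[0,0,1,0,1]]}}

```text
time: 19.8
tcp_pos: [0.4879, 0.2689, 0.1883]
orientation: [[0.335, -0.014, 0.942], [-0.942, -0.006, 0.335], [0.0, -1.0, -0.015]]
ft_force: [0.3, 0.4, -25.2]
width: 0.319
```

The plunger has latched: a tug of about 25 N moved it under 1 mm. Now I'll re-seat the foot on the stop and recentre.

Emit:
{"fn": "drive_tool", "kwargs": {"motion": [[1,0.5,-1,0,1],[1,0.5,-1,0,1],[0.5,0.5,-0.7,0,1],[0,0,0,0,1],[0,0,0,0,1],[0,0,0,0,1],[0,0,-0.5,0,1],[0,0,-0.5,0,1]]}}

```text
time: 20.8
tcp_pos: [0.4926, 0.2711, 0.1875]
orientation: [[0.334, -0.009, 0.942], [-0.943, -0.004, 0.334], [0.001, -1.0, -0.01]]
ft_force: [0.1, -2.0, -2.3]
width: 0.326
```

Emit:
{"fn": "drive_tool", "kwargs": {"motion": [[0,0,-1,0,1],[0,0,-1,0,1],[0,0,-0.5,0,1],[0,0,-0.5,0,1],[0,0,0,0,1],[0,0,0,0,1],[0,0,0,0,1],[0,0,0,0,1]]}}

```text
time: 21.8
tcp_pos: [0.4938, 0.2716, 0.1859]
orientation: [[0.334, -0.006, 0.943], [-0.943, -0.003, 0.334], [0.0, -1.0, -0.007]]
ft_force: [-0.6, -1.5, 1.8]
width: 0.328
```

Emit:
{"fn": "drive_tool", "kwargs": {"motion": [[-1,0,0,0,1],[-1,0,0,0,1],[0,0,0,0,1],[0,0,0,0,1],[0,0,-0.6,0,1],[0,0,-0.6,0,1],[0,0,-0.6,0,1],[0,0,-0.6,0,1]]}}

```text
time: 22.8
tcp_pos: [0.4934, 0.272, 0.1856]
orientation: [[0.334, -0.002, 0.943], [-0.943, -0.002, 0.334], [0.001, -1.0, -0.003]]
ft_force: [-1.1, -2.6, 8.1]
width: 0.32
```

Firm contact at 8 N, at the same depth. I'll relieve the side load and release.

Emit:
{"fn": "drive_tool", "kwargs": {"motion": [[-1,-0.5,0,0,1],[-1,-0.5,0,0,1],[0,0,0,0,1],[0,0,0,0,0.55],[0,0,0,0,0.4],[0,0,0,0,0.2],[0,0,0,0,0],[0,0,0,0,0]]}}

```text
time: 23.8
tcp_pos: [0.4912, 0.2732, 0.1855]
orientation: [[0.335, -0.002, 0.942], [-0.942, 0.002, 0.335], [-0.002, -1.0, -0.001]]
ft_force: [0.6, -0.7, 0.9]
width: 1.0
```

Emit:
{"fn": "drive_tool", "kwargs": {"motion": [[0,0,0,0,0],[0,0,0,0,0],[0,0,10,0,0],[0,0,20,0,0],[0,0,30,0,0],[0,0,40,0,0],[0,0,40,0,0],[0,0,0,0,0]]}}

```text
time: 24.8
tcp_pos: [0.4906, 0.2732, 0.3332]
orientation: [[0.335, -0.001, 0.942], [-0.942, 0.003, 0.335], [-0.003, -1.0, -0.0]]
ft_force: [-0.1, -1.0, -0.9]
width: 0.998
```

Run:
```python
from h import *
out=[]
for n in('scene','side','wrist'):
    im,X=grab(n);P=X.reshape(-1,3)
    Q=P[(np.hypot(P[:,0]-.49,P[:,1]-.270)<.022)&(P[:,2]>.212)&(P[:,2]<.235)]
    if len(Q)>3: print(n,'top',len(Q),Q.mean(0).round(4),np.percentile(Q[:,2],[50,95]).round(4),np.round(cv2.minEnclosingCircle(Q[:,:2].astype(np.float32))[0],4))
    Q=P[(np.hypot(P[:,0]-.49,P[:,1]-.270)<.046)&(P[:,2]>.135)&(P[:,2]<.16)]
    if len(Q)>3: print(n,'rim',len(Q),Q[:,2].min().round(4),np.round(cv2.minEnclosingCircle(Q[:,:2].astype(np.float32))[0],4))
    if n!='wrist':
        K=np.array([[im['fx'],0,im['cx']],[0,im['fy'],im['cy']],[0,0,1]])
        p,_=cv2.projectPoints(np.array([[.489,.270,.12]]),cv2.Rodrigues(np.array(im['R']))[0],np.array(im['t']),K,np.array(im['D'],float))
        u,w=p.ravel().astype(int)
        out.append(cv2.resize(im['frame'][w-70:w+70,u-70:u+70],(390,390),interpolation=cv2.INTER_CUBIC))
save(np.hstack(out),'pics/c7.png'); s=ctrl.state();print(s['time'],s['tcp_pos'],s['ft_force'],s['width'])
```

```text
scene top 105 [0.4957 0.2689 0.2183] [0.2185 0.2209] [0.4939 0.2681]
scene rim 346 0.1374 [0.4929 0.2677]
side top 108 [0.491  0.2709 0.2199] [0.2201 0.2226] [0.4909 0.2684]
side rim 298 0.1397 [0.4896 0.269 ]
wrist top 662 [0.4912 0.2694 0.2201] [0.2202 0.2214] [0.4905 0.2692]
wrist rim 1229 0.1396 [0.4886 0.2689]
24.95 [0.48921123 0.2719496  0.32912973] [ 0.73219843  0.51702284 -0.0217059 ] 0.9999188823004802
```

View pics/c7.png

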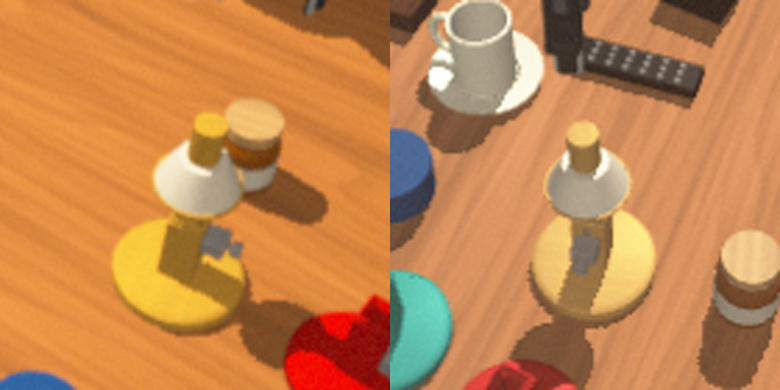

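The lamp stands upright in the brass base, with its cap at crop (210,130) left and (583,140) right. The gripper is clear and the neighbouring things are undisturbed. Handing in.

```bash
python3 -c "
from plant import ctrl
print(ctrl.finish_job())"
```

```text
the job is handed in; nothing more can be done
None
```

I drew the lamp out of its dock, slid its rod into the brass lamp base and let go, and it stands there upright. I handed the job in at about 25 s, within the 43 s limit.

- **Stop:** I felt the rod meet a hard stop with its foot about 43–44 mm above the table. It stayed at that depth under pushes of up to about 16 N, as read at the end of each move.
- **Plunger:** An upward tug of about 25 N moved the tool less than 1 mm after roughly 2 mm of play, so the plunger is in the groove. I then pressed the foot back onto the stop with about 10 N. I had no direct reading of the plunger itself.
- **Last look:** The cap top is at about 220 mm, which agrees with the foot on the stop. The lamp leans about 1°, within the looseness of the bore. The gripper was open with its fingertips about 110 mm above the lamp, and the things near the base (mug, saucer, remote, candle jar) looked untouched. I did not re-check the vase, book or glasses case.
- **What disagreed:** The cameras differ by 2–3 mm on the lamp's position. The tool also drifted 2–3 mm sideways while pressing, which I took out before letting go.

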